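# Set up the stirring line and rack the gel plate

## Robot

A 6-joint arm with a two-finger parallel gripper is mounted at the origin on the work surface. World frame = base frame: x ahead of the robot, y to its left, z up, the work surface at z = 0. Lengths are in m, angles in rad, forces in N, time in s.
With the tool pointing down it reaches from about 0.35 to 0.8 m from the base axis. Payload 7.3 kg.
Tool frame: the origin (TCP) lies between the finger pads; the fingertips stand 25 mm ahead of it and the grasp point (between the pads) lies 6 mm ahead of it (r.tip_extent is the distance from the TCP to the fingertips, in m); z points along the fingers, y is the direction in which the jaws open and shut (so a half turn about z gives the same grasp; the last joint's range is limited). The gripper opens to 85 mm and grips with 20 to 120 N. Pads are 22 mm wide; open, the fingers measure 114 mm over their backs; the gripper's body (76 mm by 85 mm) begins 54 mm behind the grasp point. The pads swing forward as they close: fully open they stand 13 mm farther back than shut.
Start: joints at [-1.422, 0.342, 1.524, -0, 1.275, -0.146], TCP at [0.153, -0.502, 0.256] pointing down, gripper open.
Joint ranges: [-2.53, 2.53], [-0.77, 2.02], [0.04, 2.7], [-1, 4.14], [0.28, 2.66], [-3.11, 3.11]. Speed limits (rad/s): [2.57, 2.57, 3.14, 3.14, 3.14, 3.14].

## Interface

Orientations are given as a unit quaternion [x, y, z, w].
In Python, from workcell import r, command_gripper, optics gives the robot as it stands. The module is installed in compiled form; this text tells all that it offers. Calls block until the motion is done:
- r.reach(position, orientation): joint-space move of the TCP to a pose.
- r.move_straight(position, orientation=None, speed=0.15, max_force=None): straight line of the TCP; orientation=None keeps the orientation; speed is the mean speed in m/s. With max_force (N) it stops when the force on the tool has changed by that much, and returns True; else False.
- r.movej(angles): joint-space move.
- command_gripper(opening, force=None): finger opening in m; force is the grip in N (None keeps the last); returns when the fingers have stopped.
- r.hold(seconds).
- r.solve_ik(position, orientation): joint angles nearest the present ones, or None.
- r.read_state(): the state.
- optics.get_image(name): name is "side" or "top"; returns (picture, depth): 400x640x3 uint8, red, green, blue; 400x640 float32, m along the optical axis (not along the pixel's ray), 0 where there is no reading.
- optics.camera_model(name): a dict with "K" (3x3 intrinsics, pixels), "R" (3x3) and "t" (3): a world point X has camera coordinates R X + t. Camera axes: x right, y down, z forward; pixel columns grow to the right and rows downward; lengths in m; the calibration is good to about 2 mm. A picture is of the moment at which its call begins. camera_model takes no time and is no camera call.
A pose or a line that the arm cannot do raises r.PlanningError and nothing moves.
- r.finish_job(): hands the job in, once; it reports no verdict.
The state is a dict: "time_s": time; "joint_positions": joint angles; "dq": joint speeds; "tau": joint torques, N m; "eef_pos": TCP position; "eef_rot": TCP orientation; "contact_force": force on the tool from outside, world axes, zero at the start; "torque": the same for the moment, N m; "grip_width": finger opening in m.
Only numpy, scipy, OpenCV 4.12 (cv2) and the standard library are available. Lean on these libraries where they do the work, as an engineer would, in place of code of your own. Each camera call takes 0.05 s, during which the arm holds its last target.

## Task

Set each of the three squat sample pots gently and upright on the middle of the stirrer whose plate has the colour of its cap. Only when all three pots stand there, lift the orange-handled gel plate out of its black stand and lower it upright, fully home and centred, into the free middle slot of the blue rack. Leave the two taller amber bottles where they are, and let go of everything.

Things in the scene. Friction and masses are not known exactly. Their poses are not given: they have to be found in the camera images.
- pot_red: Loose squat round sample pot, red screw cap, white below; 60 mm tall in all; lower part 44 mm diameter, cap 48 mm diameter from 44 to 60 mm up; 0.08 to 0.17 kg. Origin: centre of the underside, z up. It starts upright on the bench.
- pot_yellow: Loose squat round sample pot, yellow screw cap, white below; 60 mm tall in all; lower part 44 mm diameter, cap 48 mm diameter from 44 to 60 mm up; 0.08 to 0.17 kg. Origin: centre of the underside, z up. It starts upright on the bench.
- pot_blue: Loose squat round sample pot, blue screw cap, white below; 60 mm tall in all; lower part 44 mm diameter, cap 48 mm diameter from 44 to 60 mm up; 0.08 to 0.17 kg. Origin: centre of the underside, z up. It starts upright on the bench.
- stirrer_red: Fixed low round magnetic stirrer, grey body 86 mm diameter, with a flat red plate 76 mm diameter on top; the plate's top face is 24 mm above the bench. Origin: centre of the underside, on the bench, z up; a black control box sticks out 12 mm on its -x side.
- stirrer_yellow: Fixed low round magnetic stirrer, grey body 86 mm diameter, with a flat yellow plate 76 mm diameter on top; the plate's top face is 24 mm above the bench. Origin: centre of the underside, on the bench, z up; a black control box sticks out 12 mm on its -x side.
- stirrer_blue: Fixed low round magnetic stirrer, grey body 86 mm diameter, with a flat blue plate 76 mm diameter on top; the plate's top face is 24 mm above the bench. Origin: centre of the underside, on the bench, z up; a black control box sticks out 12 mm on its -x side.
- plate: Loose gel plate: green glass, 80 mm wide (its y), 6 thick (x), 70 tall; on its top edge an orange handle block 44 mm wide (y), 12 thick (x), from 70 to 110 mm up, to grip from above by its ends, 44 mm apart; 0.08 kg. Origin: centre of the lower edge, z up. It starts upright in a fixed black stand: floor 8 mm up, slot 8 mm wide, cheeks to 32 mm. A half turn of it makes no difference.
- rack: Fixed blue rack, base 106 x 120 mm, three slots along its y, 22 mm apart along x. The outer two hold fixed glass plates, tops 79 mm above the bench; the middle one is free. Origin: centre of the underside, below the middle of the free slot, z up. Slot 9 mm wide, 110 long, open-ended, floor 8 mm above the bench; ribs straight to 30 mm, tapering to ridges at 46 mm that guide a plate in.
- bottle_red: Loose taller amber bottle with a small red cap, 56 mm diameter, 100 mm tall, a bystander. Origin: centre of the underside.
- bottle_blue: Loose taller amber bottle with a small blue cap, 56 mm diameter, 100 mm tall, a bystander behind the stirrers. Origin: centre of the underside.
Mind the look-alikes: they are no part of the job. Leave any green or turquoise look-alike of the pot_blue alone.

How it is judged:
On the way, in this order (a step that is already met when the one before it is completed fails the run):
1. all three pots stand on the stirrers of their own colours (horizontal distance between pot_red and stirrer_red below 0.013 m and z of pot_red in the frame of stirrer_red between 0.02 and 0.029 m and angle between each of pot_red, pot_yellow, pot_blue's own z axis and vertical below 0.1 rad and horizontal distance between pot_yellow and stirrer_yellow below 0.013 m and z of pot_yellow in the frame of stirrer_yellow between 0.02 and 0.029 m and horizontal distance between pot_blue and stirrer_blue below 0.013 m and z of pot_blue in the frame of stirrer_blue between 0.02 and 0.029 m), for 0.2 s.
2. the gel plate is home in the free slot of the rack (x of plate in the frame of rack between -0.007 and 0.007 m and y of plate in the frame of rack between -0.015 and 0.015 m and z of plate in the frame of rack below 0.015 m and angle between plate's own z axis and vertical below 0.2 rad and angle between the y axis of plate and the y axis of rack, either way round below 0.2 rad), for 0.2 s.
At the end, for the whole second after the job is handed in: Each pot upright (0.1 rad) on the stirrer of its colour, within 13 mm of its centre; the plate in the rack's middle slot: within 7 mm across and 15 mm along it, lower edge under 15 mm above the bench, within 0.2 rad of upright and of the slot; all at rest (under 0.02 m/s) (all of step 1 and all of step 2 and linear speed of each of pot_red, pot_yellow, pot_blue, plate below 0.02 m/s); the robot touches nothing.
It fails at once if one of the two tall bottles is moved by more than 25 mm or tipped (distance of any of bottle_red, bottle_blue from where it was at the start of the episode above 0.025 m or angle between any of bottle_red, bottle_blue's own z axis and vertical above 0.5 rad).
It fails at once if a pot or the plate is tipped over (more than 0.8 rad) (angle between any of pot_red, pot_yellow, pot_blue, plate's own z axis and vertical above 0.8 rad).
It fails at once if a pot is dropped or slammed onto a stirrer (over 60 N) (contact force between any of pot_red, pot_yellow, pot_blue and stirrer_red above 60 N or contact force between any of pot_red, pot_yellow, pot_blue and stirrer_yellow above 60 N or contact force between any of pot_red, pot_yellow, pot_blue and stirrer_blue above 60 N).
It also fails if it takes over 128 s, if anything falls off the work surface, if the arm or the gripper's body presses on something with over 40 N, if the wrist force passes 120 N, or if a joint passes its speed limit or range.

## Working session

There is one attempt and no reset: what is moved stays moved. The work goes in short steps, each a Python script; the robot and the scene stay as the last script left them, time stands still between calls to the robot, and variables do not carry over. Pictures are saved under pics/ and viewed, and the job is handed in when it is done.

```bash
mkdir -p pics; python3 - <<'E'
from workcell import r, command_gripper, optics
import cv2,numpy as np
for n in("side","top"):
    im,d=optics.get_image(n); cv2.imwrite(f"pics/{n}0.png",im[:,:,::-1]); np.savez(f"{n}0.npz",im=im,d=d)
    c=optics.camera_model(n); R=np.array(c["R"]); print(n,c["K"],-R.T@c["t"],R[2],(d>0).mean())
print(r.read_state())
E
```

```text
side [[439.37202694   0.         319.49202405]
 [  0.         439.37202694 202.12610692]
 [  0.           0.           1.        ]] [0.43465813 0.97476781 0.65496388] [ 0.13738037 -0.84706583 -0.51342587] 0.9958828125
top [[430.07383905   0.         319.08430509]
 [  0.         430.07383905 191.86739014]
 [  0.           0.           1.        ]] [ 0.50653227 -0.02620792  1.15144864] [ 0.06888136  0.02817632 -0.99722688] 0.99585546875
{'time_s': 0.1, 'joint_positions': array([-1.42198741e+00,  3.42681532e-01,  1.52493783e+00, -2.08949283e-05,
        1.27540602e+00, -1.46006497e-01]), 'dq': array([-0.00040269, -0.00276435,  0.00018302,  0.00136318,  0.00077282,
        0.0011663 ]), 'tau': array([ 1.76057740e-03, -4.34447694e+01, -2.46492773e+01, -1.43252100e-04,
        4.68737679e-03, -1.58631721e-07]), 'eef_pos': array([ 0.15250843, -0.50201383,  0.25567495]), 'eef_rot': array([ 9.89154441e-01,  1.46877427e-01, -1.09965544e-05, -7.16348858e-04]), 'contact_force': array([-0.61859605, -0.14676744, -0.39473489]), 'torque': array([-0.01361768,  0.00363674, -0.00331699]), 'grip_width': 0.08545953010045061}
```

View pics/top0.png

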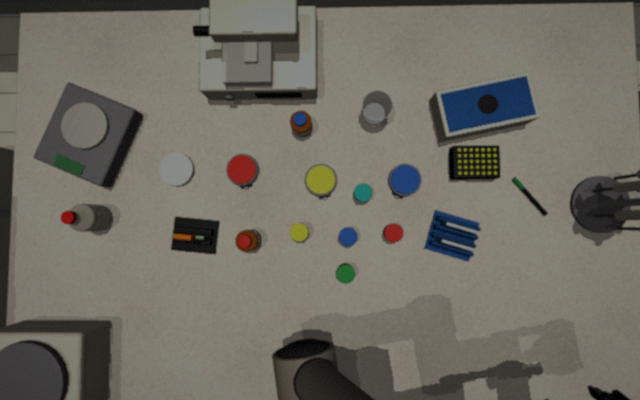

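View pics/side0.png

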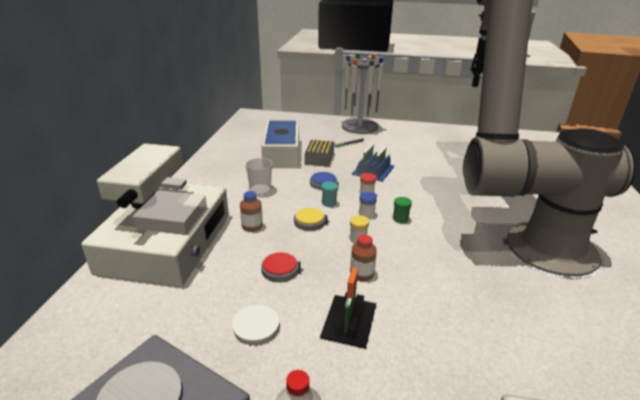

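```bash
cat > h.py <<'E'
import numpy as np,cv2
from workcell import optics
def load(n,k): z=np.load(f"{n}{k}.npz"); return z['im'],z['d']
def snap(n,k):
    im,d=optics.get_image(n); np.savez(f"{n}{k}.npz",im=im,d=d); cv2.imwrite(f"pics/{n}{k}.png",im[:,:,::-1]); return im,d
def cam(n):
    c=optics.camera_model(n); return np.array(c["K"]),np.array(c["R"]),np.array(c["t"])
def ray(n,uv,z):
    K,R,t=cam(n); C=-R.T@t; d=R.T@np.linalg.inv(K)@np.array([uv[0],uv[1],1.]); return C+d*(z-C[2])/d[2]
def pt(n,uv,dep):
    K,R,t=cam(n); return R.T@(np.linalg.inv(K)@np.array([uv[0],uv[1],1.])*dep-t)
def proj(n,X):
    K,R,t=cam(n); p=K@(R@np.asarray(X,float)+t); return p[:2]/p[2]
H={'red':[(0,6),(172,180)],'yellow':[(25,34)],'blue':[(108,122)],'orange':[(7,16)],'green':[(45,75)],'cyan':[(82,98)]}
def blob(im,col,seed,rad=28,smin=150,vmin=60):
    h=cv2.cvtColor(im,cv2.COLOR_RGB2HSV); m=np.zeros(h.shape[:2],np.uint8)
    for a,b in H[col]: m|=cv2.inRange(h,(a,smin,vmin),(b,255,255))
    w=np.zeros_like(m); cv2.circle(w,tuple(int(s) for s in seed),rad,255,-1); m&=w
    n,l,s,c=cv2.connectedComponentsWithStats(m)
    if n<2: return None
    i=1+np.argmax(s[1:,4]); mm=(l==i).astype(np.uint8)
    return mm,c[i],s[i]
def disc(im,d,col,seed,z,n='top',**k):
    mm,c,s=blob(im,col,seed,**k)
    cs=max(cv2.findContours(mm,0,1)[0],key=cv2.contourArea)
    (ex,ey),(a,b),_=cv2.fitEllipse(cs)
    P=ray(n,(ex,ey),z); dep=d[int(ey),int(ex)]; Q=pt(n,(ex,ey),dep)
    f=cam(n)[0][0,0]
    print(col,'c',np.round((ex,ey),1),'cent',np.round(c,1),'area',s[4],'dia mm',np.round(np.array([a,b])*dep/f*1e3,1),'P',P.round(4),'depthP',Q.round(4))
    return P
E
python3 - <<'E'
from h import *
im,d=load('top',0)
for c,s in(('red',(242,169)),('yellow',(321,180)),('blue',(404,180))): disc(im,d,c,s,.024)
for c,s in(('red',(393,232)),('yellow',(299,232)),('blue',(347,236))): disc(im,d,c,s,.060,rad=16)
for nm,(a,b,cc,dd) in {'stand':(160,205,235,265),'rack':(415,200,490,270)}.items():
    cv2.imwrite(f'pics/{nm}.png',cv2.resize(im[b:dd,a:cc,::-1],None,fx=8,fy=8,interpolation=cv2.INTER_NEAREST))
im,d=load('side',0)
cv2.imwrite('pics/sside.png',cv2.resize(im[260:350,310:390,::-1],None,fx=6,fy=6,interpolation=cv2.INTER_NEAREST))
E
```

```text
red c [241.3 169.1] cent [241.3 169.1] area 613 dia mm [71.1 71.9] P [0.6461 0.2118 0.024 ] depthP [0.6455 0.2108 0.0286]
yellow c [320.3 179.4] cent [320.3 179.4] area 595 dia mm [69.9 70.3] P [0.6174 0.0024 0.024 ] depthP [0.6173 0.0023 0.0255]
blue c [404.9 179.1] cent [404.9 179.1] area 599 dia mm [69.8 70.9] P [ 0.6166 -0.2194  0.024 ] depthP [ 0.617  -0.22    0.0201]
red c [393.  232.6] cent [393.  232.6] area 264 dia mm [42.5 45.4] P [ 0.478 -0.181  0.06 ] depthP [ 0.478  -0.1809  0.0612]
yellow c [298.9 232. ] cent [298.9 232. ] area 241 dia mm [41.9 42.2] P [0.4805 0.0561 0.06  ] depthP [0.4805 0.056  0.061 ]
blue c [347.8 236.3] cent [347.8 236.3] area 225 dia mm [40.  41.1] P [ 0.469  -0.0674  0.06  ] depthP [ 0.4691 -0.0674  0.0613]
```

View pics/stand.png

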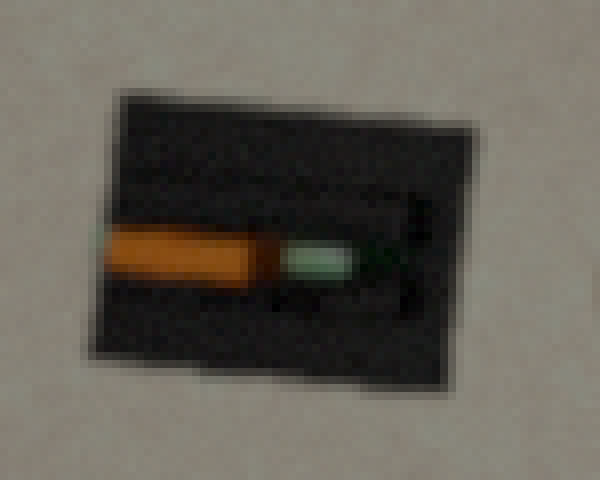

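View pics/rack.png

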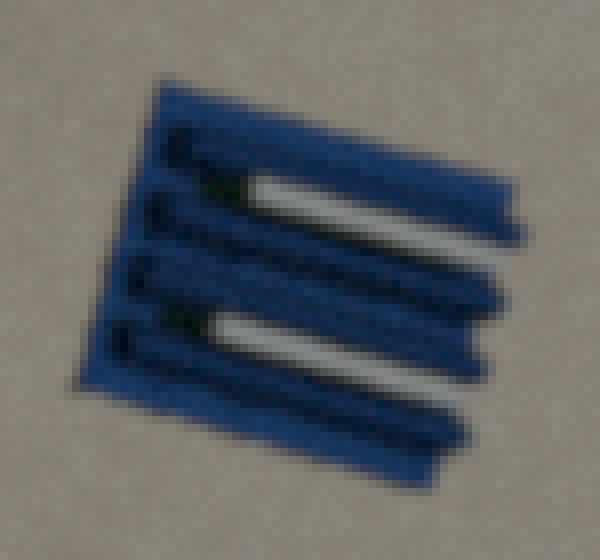

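View pics/sside.png

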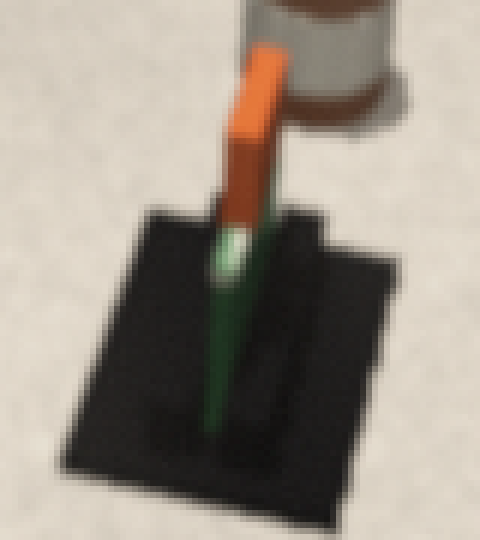

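```bash
cat >> h.py <<'E'
from workcell import r, command_gripper
def q(a): return np.array([np.cos(a/2),np.sin(a/2),0,0])
def pick_place(src,dst,a=0.,zt=0.054,hi=0.22):
    Q=q(a)
    command_gripper(0.068,30)
    r.reach([src[0],src[1],hi],Q); r.move_straight([src[0],src[1],zt+.03],speed=.2)
    print('down hit',r.move_straight([src[0],src[1],zt],speed=.06,max_force=10))
    command_gripper(0.0,35); s=r.read_state(); print('grip',s['grip_width'],s['eef_pos'])
    zg=s['eef_pos'][2]
    r.move_straight([src[0],src[1],hi],speed=.2)
    s=r.read_state(); print('lift',s['grip_width'],s['contact_force'],s['time_s'])
    r.move_straight([dst[0],dst[1],hi],speed=.25)
    r.move_straight([dst[0],dst[1],zg+.024+.015],speed=.15)
    print('touch',r.move_straight([dst[0],dst[1],zg+.0225],speed=.02,max_force=4)); print(r.read_state()['eef_pos'][2]-zg)
    command_gripper(0.066); r.hold(.1)
    r.move_straight([dst[0],dst[1],hi],speed=.2); print('t',r.read_state()['time_s'])
E
python3 - <<'E'
from h import *
pick_place([.478,-.181],[.6461,.2118])
snap('top',1);snap('side',1)
im,d=load('top',1); cv2.imwrite('pics/z1.png',cv2.resize(im[100:300,120:440,::-1],None,fx=2.5,fy=2.5))
E
```

```text
down hit False
grip 0.04682319385765708 [ 0.47830509 -0.18107513  0.05450011]
lift 0.04733036081972434 [-0.84539324  0.4775054  -2.10908181] 4.8917
touch True
0.024027353697979634
t 9.725
```

View pics/z1.png

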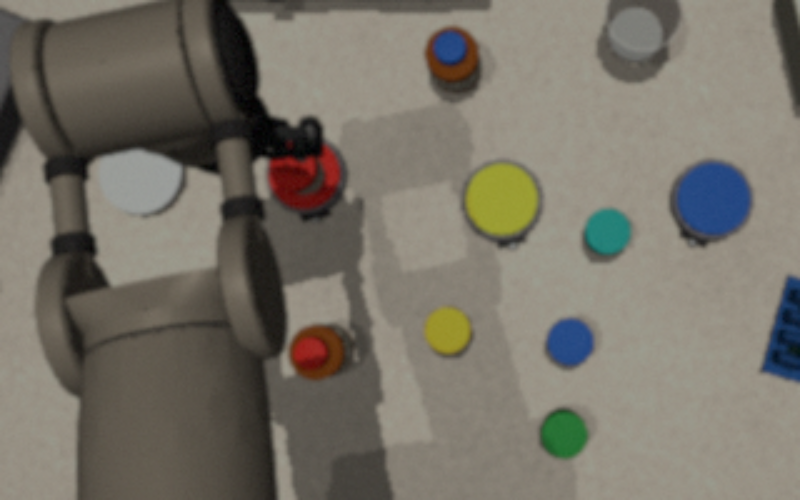

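View pics/side1.png

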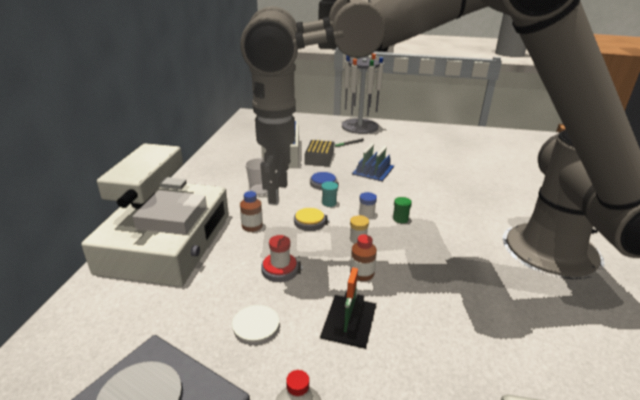

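The red pot stands upright on the red stirrer: at side-view pixel (280,250), with contact at +24.0 mm. I'll do the other two next.

```bash
python3 - <<'E'
from h import *
pick_place([.4805,.0561],[.6174,.0024])
pick_place([.469,-.0674],[.6166,-.2194])
r.movej([-1.42,.342,1.524,0,1.275,-.146])
for n in('top','side'): snap(n,2)
im,d=load('top',2)
for c,s in(('red',(240,167)),('yellow',(320,177)),('blue',(405,177))):
    for vm in (60,): disc(im,d,c,s,.084,rad=25)
cv2.imwrite('pics/z2.png',cv2.resize(im[130:260,160:480,::-1],None,fx=2.5,fy=2.5))
print(r.read_state()['time_s'])
E
```

```text
down hit False
grip 0.04691910284646803 [0.48077762 0.05608396 0.05443173]
lift 0.046826360231400126 [ 0.60014647 -0.07131347 -1.24501753] 13.7333
touch True
0.02402285530800872
t 17.4583
down hit False
grip 0.0472521475174334 [ 0.46925856 -0.06743995  0.05443259]
lift 0.04673176889374778 [-0.75551175 -0.03612976 -0.94964882] 21.1583
touch True
0.024041096477111584
t 25.1417
red c [241.2 169. ] cent [240.8 168.7] area 565 dia mm [67.2 68.6] P [0.6389 0.1993 0.084 ] depthP [0.6388 0.1991 0.0849]
yellow c [320.2 179.4] cent [320.3 178.7] area 548 dia mm [66.3 66.5] P [0.6115 0.0009 0.084 ] depthP [0.6116 0.001  0.0834]
blue c [404.9 179.2] cent [405.3 178.6] area 537 dia mm [66.3 67.1] P [ 0.6105 -0.2091  0.084 ] depthP [ 0.6108 -0.2095  0.0814]
27.2083
```

View pics/z2.png

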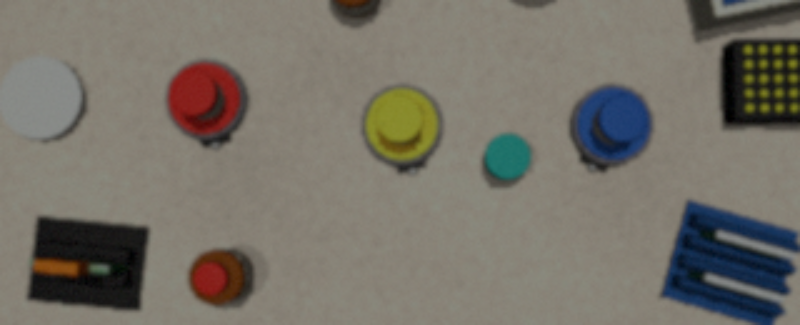

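View pics/side2.png

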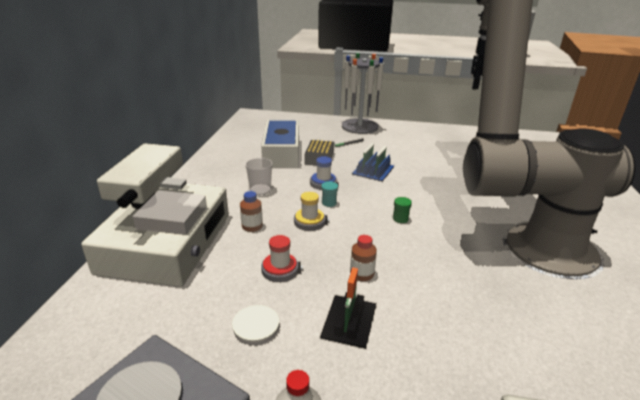

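All three pots stand upright on their own colours. The colour masks merged each cap with its plate, so I'll check centring by depth. I'll measure the gel plate and rack in the same step.

```bash
python3 - <<'E'
from h import *
im,d=load('top',2)
K,R,t=cam('top'); v,u=np.mgrid[:400,:640]
P=np.stack([(u-K[0,2])/K[0,0],(v-K[1,2])/K[1,1],np.ones_like(u,float)],-1)*d[...,None]
W=(P-t)@R
for nm,S in(('r',(.6461,.2118)),('y',(.6174,.0024)),('b',(.6166,-.2194))):
    m=(np.hypot(W[...,0]-S[0],W[...,1]-S[1])<.045)&(W[...,2]>.074)
    c=(u[m].mean(),v[m].mean()); X=ray('top',c,.084); print(nm,m.sum(),X.round(4),'off',(X[:2]-S).round(4),'z',np.median(W[m][:,2]).round(4))
# handle top
b,c,s=blob(im,'orange',(183,237),rad=25,smin=120,vmin=90)
m=b.astype(bool); print('handle area',m.sum(),c,'z',np.percentile(W[m][:,2],[10,50,90]).round(3))
rc=cv2.minAreaRect(np.argwhere(m)[:,::-1].astype(np.float32)); print(rc)
pts=np.array([ray('top',x,.118)[:2] for x in cv2.boxPoints(rc)]); print(pts.round(4), pts.mean(0))
top=m&(W[...,2]>.108); print('hi', top.sum(), ray('top',(u[top].mean(),v[top].mean()),.118), [W[top][:,i].min().round(3) for i in range(2)],[W[top][:,i].max().round(3) for i in range(2)])
# stand black
h=cv2.cvtColor(im,cv2.COLOR_RGB2HSV)
mk=((h[...,2]<60)&(u>165)&(u<225)&(v>210)&(v<260)) | (m)
mk=cv2.morphologyEx(mk.astype(np.uint8),3,np.ones((5,5)))
ct=max(cv2.findContours(mk,0,1)[0],key=cv2.contourArea); rc=cv2.minAreaRect(ct)
pts=np.array([ray('top',x,.008)[:2] for x in cv2.boxPoints(rc)]); print('stand',pts.round(4).tolist(),pts.mean(0)); e=np.diff(pts,axis=0); print(np.hypot(*e.T),np.degrees(np.arctan2(e[:,1],e[:,0])))
# rack plates tops
g=(h[...,1]<90)&(h[...,2]>85)&(u>430)&(u<482)&(v>215)&(v<262)&(W[...,2]>.06)
n,l,s,c=cv2.connectedComponentsWithStats(g.astype(np.uint8))
for i in range(1,n):
    if s[i,4]>15:
        mm=l==i; rc=cv2.minAreaRect(np.argwhere(mm)[:,::-1].astype(np.float32)); pts=np.array([ray('top',x,.079)[:2] for x in cv2.boxPoints(rc)])
        e=np.diff(pts,axis=0); print('rp',s[i],c[i],ray('top',c[i],.079).round(4),np.hypot(*e.T).round(4),np.degrees(np.arctan2(e[:,1],e[:,0])).round(1),'z',np.median(W[mm][:,2]))
mk=cv2.inRange(h,(100,100,30),(125,255,255))&((u>415)&(u<490)&(v>200)&(v<270)).astype(np.uint8)*255
mk[g]=255
mk=cv2.morphologyEx(mk,3,np.ones((5,5)))
ct=max(cv2.findContours(mk,0,1)[0],key=cv2.contourArea); rc=cv2.minAreaRect(ct)
print('rackpix',rc); pts=np.array([ray('top',x,.008)[:2] for x in cv2.boxPoints(rc)]); print(pts.round(4).tolist(),pts.mean(0)); e=np.diff(pts,axis=0); print(np.hypot(*e.T),np.degrees(np.arctan2(e[:,1],e[:,0])))
sm,_=load('side',2)
cv2.imwrite('pics/rs.png',cv2.resize(sm[140:185,345:405,::-1],None,fx=10,fy=10,interpolation=cv2.INTER_CUBIC))
E
```

```text
r 286 [0.6459 0.2097 0.084 ] off [-0.0002 -0.0021] z 0.0838
y 286 [0.6179 0.0024 0.084 ] off [ 0.0005 -0.    ] z 0.0837
b 292 [ 0.6162 -0.2192  0.084 ] off [-0.0004  0.0002] z 0.0833
handle area 91 [181.78021978 236.52747253] z [0.033 0.118 0.12 ]
((181.5, 236.5), (5.0, 17.0), 90.0)
[[0.478  0.3566]
 [0.4779 0.3152]
 [0.4659 0.315 ]
 [0.466  0.3564]] [0.47192755 0.33577254]
hi 81 [0.47238018 0.33424936 0.118     ] [np.float64(0.466), np.float64(0.314)] [np.float64(0.478), np.float64(0.355)]
stand [[0.4344, 0.4009], [0.5212, 0.3942], [0.5095, 0.2753], [0.4231, 0.2825]] [0.47205615 0.33821502]
[0.08708391 0.11947444 0.08676105] [ -4.41245198 -95.62123843 175.19276324]
rp [447 222  32  12 104] [462.56730769 227.39423077] [ 0.4907 -0.3491  0.079 ] [0.0076 0.0797 0.0076] [ -17.5 -106.7  162.3] z 0.07776186895148103
rp [442 239  33  12  94] [457.69148936 244.45744681] [ 0.449  -0.3361  0.079 ] [0.0068 0.0798 0.0068] [ -17.9 -107.   161.8] z 0.07777446809780375
rackpix ((454.09234619140625, 234.58596801757812), (49.94343948364258, 41.817047119140625), 16.389541625976562)
[[0.4372, -0.2694], [0.5423, -0.3025], [0.5047, -0.4265], [0.4004, -0.3929]] [ 0.47116221 -0.34779365]
[0.11019956 0.12958679 0.10962207] [ -17.49504663 -106.87353099  162.13064417]
```

View pics/rs.png

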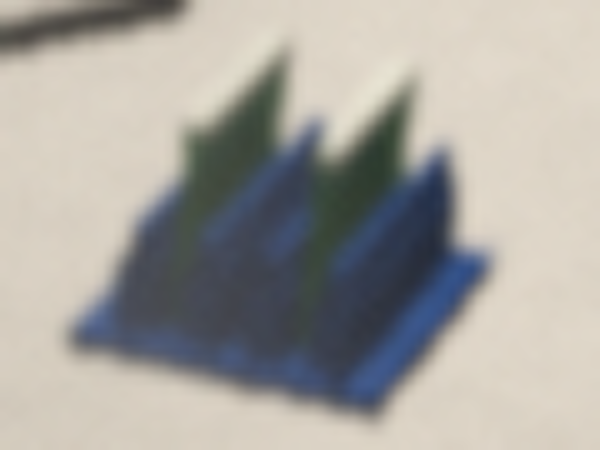

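Pot offsets are at most 2 mm and cap tops are at 84 mm, so step 1 is met. The rack's fixed plates measure 44 mm apart and 80 mm long, which matches the spec. I'll pick the gel plate now, then hover over the rack and measure it there.

```bash
python3 - <<'E'
from h import *
for p in((369.2,148.8),(381.8,152.0)): print('side plate top',ray('side',p,.079).round(4))
A=np.radians(-5.0);B=np.radians(-17.1); p=[.4722,.3355]; zt=.108
command_gripper(.075,60)
r.reach([*p,.26],q(A)); r.move_straight([*p,zt+.03],speed=.2)
print('hit',r.move_straight([*p,zt],speed=.05,max_force=8))
command_gripper(0.0,60); s=r.read_state(); print(s['grip_width'],s['eef_pos'],s['contact_force'])
r.move_straight([*p,zt+.06],speed=.06); r.move_straight([*p,.27],speed=.2)
s=r.read_state(); print(s['grip_width'],s['contact_force'],s['time_s'])
r.move_straight([.47,0,.27],q((A+B)/2),speed=.2)
r.move_straight([.4699,-.3426,.27],q(B),speed=.2)
r.move_straight([.4699,-.3426,.20],q(B),speed=.15)
r.hold(.2)
s=r.read_state(); print(s['grip_width'],s['eef_pos'],s['time_s'])
for n in('top','side'): snap(n,3)
im,_=load('top',3);cv2.imwrite('pics/z3t.png',cv2.resize(im[150:300,400:520,::-1],None,fx=4,fy=4))
im,_=load('side',3);cv2.imwrite('pics/z3s.png',cv2.resize(im[60:200,310:450,::-1],None,fx=4,fy=4))
E
```

```text
side plate top [ 0.4889 -0.3368  0.079 ]
side plate top [ 0.4477 -0.3203  0.079 ]
hit False
0.04331555607423875 [0.47252314 0.33563047 0.10855451] [-0.02785113  0.06047093  3.6781302 ]
0.04317694683360575 [-0.3560119   0.07237351 -1.25782067] 34.3167
0.04306902859350847 [ 0.47033362 -0.34294754  0.20121594] 38.825
```

View pics/z3t.png

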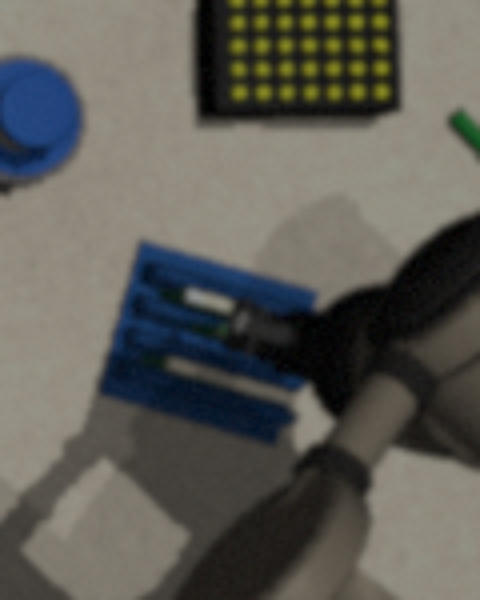

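View pics/z3s.png

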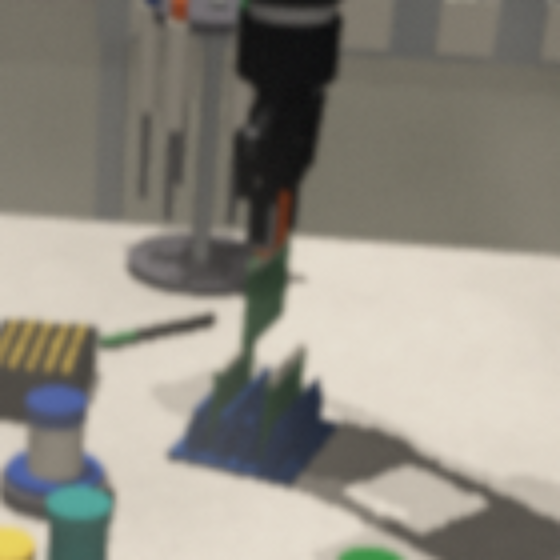

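```bash
python3 - <<'E'
from h import *
B=np.radians(-17.1)
def corners(c,B,zl,zh,w=.08,x=0):
    ex=np.array([np.cos(B),np.sin(B),0]);ey=np.array([-np.sin(B),np.cos(B),0])
    return [np.array([c[0],c[1],0])+ex*x+ey*s*w/2+[0,0,z] for s in(1,-1) for z in(zl,zh)]
for n,k,(a,b,w,h) in(('side',3,(350,110,60,70)),('top',3,(420,205,70,60))):
    im,_=load(n,k); F=10
    o=cv2.resize(im[b:b+h,a:a+w,::-1],None,fx=F,fy=F,interpolation=cv2.INTER_CUBIC)
    def d(X,col):
        p=proj(n,X); cv2.drawMarker(o,(int((p[0]-a+.5)*F),int((p[1]-b+.5)*F)),col,cv2.MARKER_CROSS,14,2)
    for x in(-.022,.022):
        for X in corners((.4699,-.3426),B,.046,.079,x=x): d(X,(0,255,255))
    for X in corners((.4703,-.3429),B,.1012,.1712): d(X,(255,0,255))
    for x in(-.053,.053):
        for X in corners((.4699,-.3426),B,0.0,.004,w=.12,x=x): d(X,(0,0,255))
    cv2.imwrite(f'pics/ov3{n}.png',o)
E
```

```text
(no output)
```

View pics/ov3side.png

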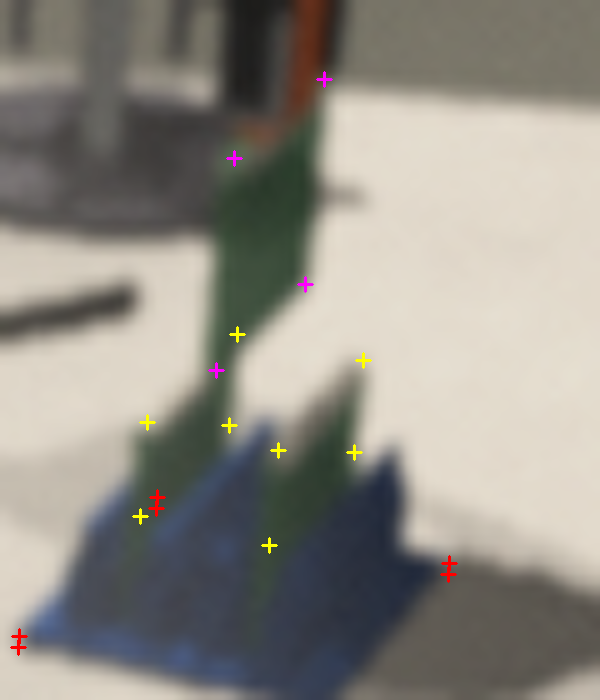

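View pics/ov3top.png

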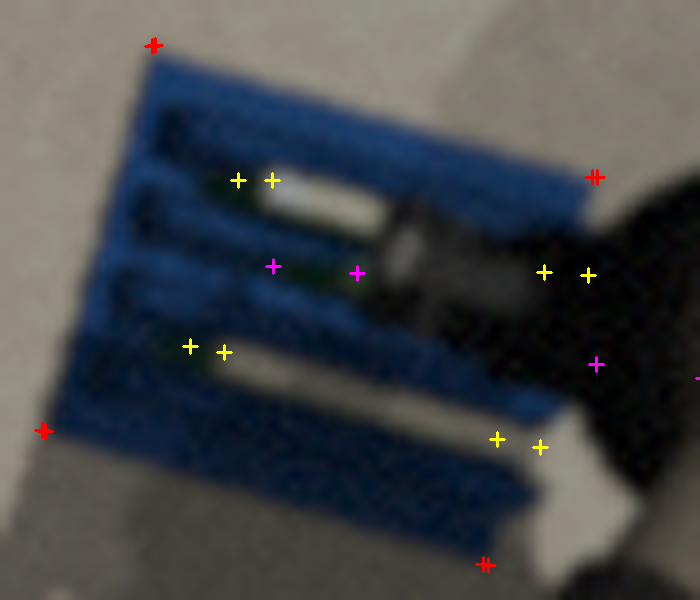

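Both overlays agree with the rack and the held plate to about 1 px (2–3 mm), which the tapered ridges will absorb. I'll lower it now with a force guard.

```bash
python3 - <<'E'
from h import *
c=[.4699,-.3426]
r.move_straight([*c,.155],speed=.1)
print('hit',r.move_straight([*c,.108],speed=.03,max_force=12))
s=r.read_state(); print(s['eef_pos'],s['contact_force'],s['grip_width'],s['time_s'])
snap('side',4); snap('top',4)
im,_=load('side',4);cv2.imwrite('pics/z4s.png',cv2.resize(im[100:190,330:430,::-1],None,fx=6,fy=6))
E
```

```text
hit False
[ 0.47000659 -0.34265347  0.10852749] [-0.83863559  1.51770458  5.13997962] 0.04279724753159508 41.2417
```

View pics/z4s.png

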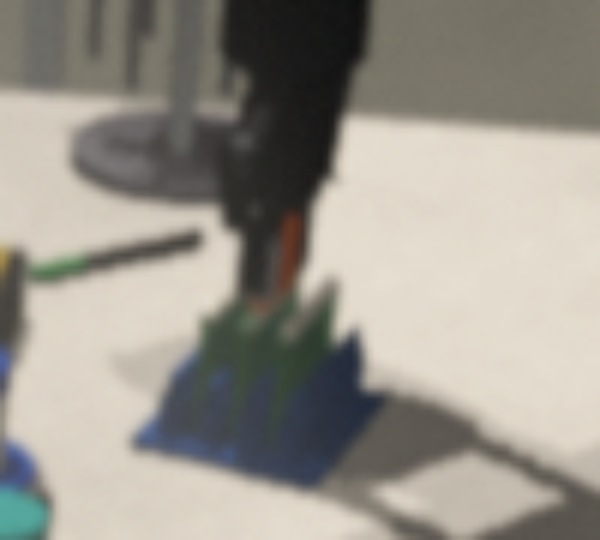

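The plate sits in the middle slot at zoomed pixel (245,340). The TCP is at the height it had with the plate in the stand (0.1085 m), and contact is light at 5 N. I'll release and check.

```bash
python3 - <<'E'
from h import *
c=[.4699,-.3426]
command_gripper(.066); r.hold(.2)
r.move_straight([*c,.27],speed=.12)
r.movej([-.3,.342,1.524,0,1.275,-.146]) if False else r.reach([.40,0.0,.35],q(0))
r.hold(.3)
s=r.read_state(); print(s['eef_pos'],s['contact_force'],s['time_s'])
for n in('side','top'): snap(n,5)
im,d=load('top',5)
cv2.imwrite('pics/z5t.png',cv2.resize(im[195:275,410:500,::-1],None,fx=6,fy=6))
b=blob(im,'orange',(460,236),rad=28,smin=120,vmin=70)
if b:
    m=b[0].astype(bool); K,R,t=cam('top'); v,u=np.nonzero(m)
    W=np.array([pt('top',(x,y),d[y,x]) for x,y in zip(u,v)]); k=W[:,2]>.11
    P=ray('top',(u[k].mean(),v[k].mean()),.118); B=np.radians(-17.1); e=P[:2]-c
    print('handle',P,'n',k.sum(),'z',np.median(W[k][:,2]),'rackframe',[e@[np.cos(B),np.sin(B)],e@[-np.sin(B),np.cos(B)]])
    rc=cv2.minAreaRect(np.c_[u,v][k].astype(np.float32)); p=np.array([ray('top',x,.118)[:2] for x in cv2.boxPoints(rc)]);E=np.diff(p,axis=0); print(np.hypot(*E.T),np.degrees(np.arctan2(E[:,1],E[:,0])))
E
```

```text
[ 0.40020962 -0.00049199  0.34972726] [-0.93840364 -0.16263775  0.52670849] 45.0333
handle [ 0.46988801 -0.34121328  0.118     ] n 87 z 0.11643242024849765 rackframe [np.float64(-0.00041920945279586334), np.float64(0.0013218936088508478)]
[0.01052507 0.04278802 0.01050389] [ -19.70470117 -108.84517427  160.16235733]
```

View pics/z5t.png

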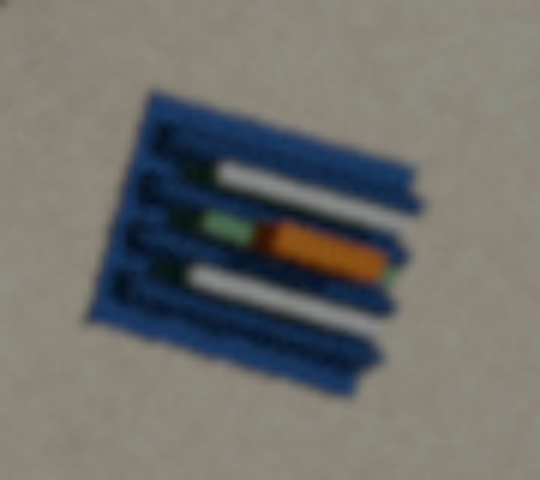

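View pics/side5.png

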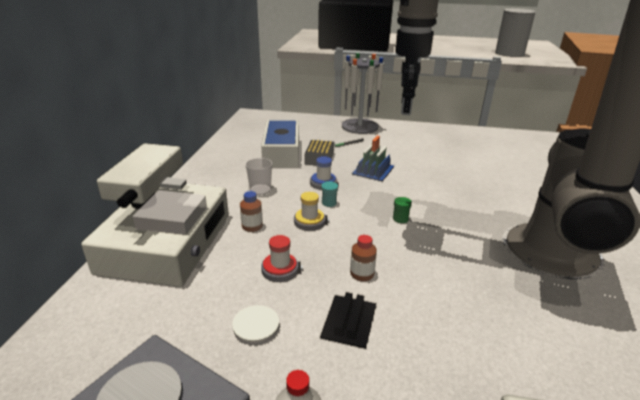

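View pics/top5.png

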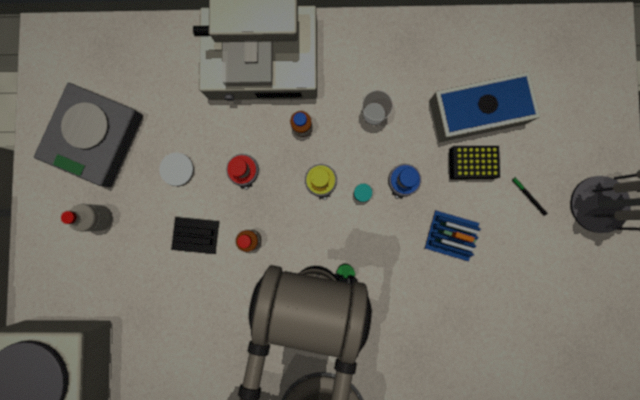

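The handle lies at rack offset (-0.4, +1.3) mm with its top at about 117 mm, so the plate is home. The pots are upright at top-view pixels (240,167), (320,178) and (405,178). The bottles haven't moved, at (247,240) and (301,123).

```bash
python3 -c "
from workcell import r
r.finish_job(); print(r.read_state()['time_s'])"
```

```text
the job is handed in; nothing more can be done
the job is handed in; nothing more can be done
```

The job is done and handed in at about 45 s of the 128 s allowed. I moved the three pots onto the stirrers of their own colours first, then put the gel plate into the rack's free middle slot and moved the arm clear.

**Last checks:**
- **Pots:** each is within about 2 mm of its stirrer's centre, with cap tops at about 84 mm. They were upright in both views, and each was set down with a 4 N force limit.
- **Gel plate:** its handle is 0.4 mm across and 1.3 mm along from the slot centre. Its top reads 116–117 mm against an expected 118 mm, and it lines up with the slot to about 2°.
- **Bottles and look-alikes:** the two tall bottles sit at the same pixels as at the start, and I left the green and turquoise look-alikes alone.

**Disagreements:**
- **Pot check:** the first centring check by colour failed because each cap merged with the plate of the same colour. I redid it by depth.
- **Rack position:** my rough side-view reading, picked by eye, was 14 mm off the top view along the slot. The side view sees that direction poorly, and overlays on both views then agreed with the top-view position to about 1 px (2–3 mm).

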